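# Fit a clip-in heat sink on a circuit board

### The job

Take the black dust cap off the processor on the circuit board and stand it upright in the empty grey tray. Then take the heat sink that has an ear at each end, lower it over the processor so that its ears go into the bracket's two slots, and press it gently down until it lies flat and both spring clips have snapped back over the ears; do not drop it in, and let go of it. Leave the plain heat sink without ears and the other things on the bench where they are.

Things in the scene. Friction and masses are not known exactly. Their poses are not given: they have to be found in the camera images.
- cap_mid (a point): Dust cap of black plastic: a slab 60 (x) x 80 (y) x 12 mm high with an upright grip rib in the middle of its top, 16 mm thick (x) x 50 mm long (y) and 30 mm tall; 42 mm high in all, 80 g. Point: its centre, 21 mm above its underside; z up. Starts loose on the seat of the bracket, square with the board within 0.05 rad.
- tray_in (a point): Centre of the inner floor (4 mm above the bench) of the fixed, empty, open grey tray, 150 (x) x 140 (y) mm outside, 30 mm high, walls 4 mm; axes along its sides, z up.
- heatsink_mid (a point): Eared aluminium heat sink: base 70 (x) x 100 (y) x 6 mm thick, a flat ear 24 mm wide, 20 mm long at each y end (140 mm over the ears); fin block on top 44 mm over its outer flat faces (x), 70 long (y), 36 tall; 42 mm high, about 300 g. Point: its centre, 21 mm above its underside; z up. Either way round fits. Starts flat on the bench, fins up; may have swapped places with the plain one.
- plainsink_mid (a point): The plain aluminium heat sink, the same but without ears (100 mm long); the point lies at its centre, 21 mm above its underside. To be left alone.
- seat (a point): Middle of the bracket's seat, 24 mm above the bench, on the fixed board (carrier 160 (x) x 190 (y) mm): where the middle of the heat sink's underside comes to lie. y runs from slot to slot, z up. The base plate goes between the slot walls with 4 mm to spare at each end. The board's other parts rise no higher than the seat. The cap starts on it.
- slot_a (a point): Middle of the +y slot's floor, level with the seat, 63 mm from its middle. The slot is open above and towards the seat, 27 mm wide (x) (ear: 24). Its grey walls stand 54 to 90 mm from the seat's middle (y), rise 24 mm above the seat, with splayed guides up to 36 mm above it.
- slot_b (a point): The same at the -y slot.
- clip_a (a joint): Spring clip at the +y slot: a steel leaf at the slot's outer end, slanting inward going down, its lower end 2 to 3 mm above the seated ear. Value: m pushed outward; 0 = at rest, at most 0.008. An ear pushes it aside about 3 mm on its way down, then it snaps back to 0 over the ear. Pressing past both clips takes 5 to 10 N, over the last 18 mm down to 3 mm above the seat.
- clip_b (a joint): The same spring clip at the -y slot.
- can: White spray can, bystander, 52 mm diameter, 100 mm tall; origin at the centre of its underside.
- flask: White plastic bottle, bystander, 60 mm diameter, 110 mm tall; origin at the centre of its underside.
- stickcup: White plastic cup with sticks standing in it, bystander, 70 mm diameter, 105 mm tall in all; origin at the centre of its underside.
- driver: Screwdriver lying on the bench, bystander; origin under its middle, shaft along its x.
- jar: Low white jar, bystander, 56 mm diameter, 50 mm tall; origin at the centre of its underside.
- fluxbox: Small cardboard box, bystander, 60 x 90 x 30 mm high; origin at the centre of its underside.
There are look-alikes about, which are no part of the job. Leave any purple or red look-alike of the part that bears cap_mid alone.

How it is judged:
By the outcome, as a careful person would: the job done as asked, in the order asked, and still so for the second after the job is handed in, with the robot touching nothing.
It also fails if it takes over 64 s, if anything falls off the work surface, if the arm or the gripper's body presses on something with over 40 N, if the wrist force passes 120 N, or if a joint passes its speed limit or range.

### The arm

A 6-joint arm with a two-finger parallel gripper is mounted at the origin on the work surface. World frame = base frame: x ahead of the robot, y to its left, z up, the work surface at z = 0. Lengths are in mm, angles in rad, forces in N, time in s.
With the tool pointing down it reaches from about 325 to 875 mm from the base axis. Payload 4.4 kg.
Tool frame: the origin (TCP) lies on the centre line of the jaws, within the pads' length; the fingertips stand ahead of it and the grasp point (between the pads) lies 6 mm ahead of it (ctrl.tcp_to_tips is the z of the fingertips in the tool frame, in mm); z points along the fingers, y is the direction in which the jaws open and shut (so a half turn about z gives the same grasp; the last joint's range is limited). The gripper opens to 85 mm and grips with 20 to 120 N. Pads are 22 mm wide; open, the fingers measure 114 mm over their backs; the gripper's body (76 mm by 85 mm) begins 54 mm behind the grasp point. The pads swing forward as they close: fully open they stand 13 mm farther back than shut.
Start: joints at [-1.387, 0.207, 1.542, -0, 1.393, -0.15], TCP at [188.921, -543.08, 256.282] pointing down, gripper open.
Joint ranges: [-2.73, 2.73], [-0.86, 2.22], [0.23, 2.46], [-1.11, 4.25], [0.08, 2.63], [-2.82, 2.82]. Speed limits (rad/s): [2.79, 2.79, 3.14, 3.14, 3.14, 3.14].

### API

Orientations are given as a 3x3 rotation matrix whose columns are the frame's x, y, z axes.
In Python, from plant import ctrl, sensors, optics gives the robot as it stands. Calls block until the motion is done:
- ctrl.move_ptp(position, orientation): joint-space move of the TCP to a pose.
- ctrl.move_l(position, rot=None, vel=150, threshold=None): straight line of the TCP; rot=None keeps the orientation; vel is the mean speed in mm/s. With threshold (N) it stops when the force on the tool has changed by that much, and returns True; else False.
- ctrl.set_joints(angles): joint-space move.
- ctrl.gripper_to(opening, force=None): finger opening in mm; force is the grip in N (None keeps the last); returns when the fingers have stopped.
- ctrl.hold(seconds).
- ctrl.solve_ik(position, orientation): joint angles nearest the present ones, or None.
- sensors.read_state(): the state.
- optics.grab_frame(name): name is "scene" or "top" or "wrist"; returns (picture, depth): 400x640x3 uint8, red, green, blue; 400x640 float32, mm along the optical axis (not along the pixel's ray), 0 where there is no reading.
- optics.camera_params(name): a dict with "mtx" (3x3 intrinsics, pixels), "R" (3x3) and "t" (3): a world point X has camera coordinates R X + t; the wrist camera has in their place "T_tool_cam" (4x4, takes a point from camera to tool coordinates, whose origin is the TCP and whose axes are the flange's). Camera axes: x right, y down, z forward; pixel columns grow to the right and rows downward; lengths in mm; the calibration is good to about 2 mm. A picture is of the moment at which its call begins: read the wrist's pose just before it. camera_params takes no time and is no camera call.
A pose or a line that the arm cannot do raises ctrl.MotionError and nothing moves.
- ctrl.finish_job(): hands the job in, once; it reports no verdict.
The state is a dict: "t": time; "q": joint angles; "qvel": joint speeds; "tau": joint torques, N m; "eef_pos": TCP position; "eef_rot": TCP orientation; "force": force on the tool from outside, world axes, zero at the start; "wrist_torque": the same for the moment, N m; "grip_width": finger opening in mm.
Only numpy, scipy, OpenCV 4.12 (cv2) and the standard library are available. Lean on these libraries where they do the work, as an engineer would, in place of code of your own. Each camera call takes 0.05 s, during which the arm holds its last target.

## Working session

There is one attempt and no reset: what is moved stays moved. The work goes in short steps, each a Python script; the robot and the scene stay as the last script left them, time stands still between calls to the robot, and variables do not carry over. Pictures are saved under pics/ and viewed, and the job is handed in when it is done.

```bash
ls; mkdir -p pics; python3 - <<'E'
from plant import ctrl,sensors,optics
import cv2,numpy as np,pickle
for n in ["scene","top"]:
    im,d=optics.grab_frame(n); cv2.imwrite(f"pics/{n}0.png",im[:,:,::-1]); np.savez(f"{n}0.npz",im=im,d=d)
    p=optics.camera_params(n); print(n,p["mtx"].round(1).tolist(),p["R"].round(3).tolist(),p["t"].round(1).tolist())
print(optics.camera_params("wrist"),ctrl.tcp_to_tips); s=sensors.read_state(); print(s["t"],s["eef_rot"])
E
```

```text
pics
scene [[500.0, 0.0, 312.4], [0.0, 500.0, 200.1], [0.0, 0.0, 1.0]] [[0.301, 0.954, -0.013], [0.794, -0.258, -0.551], [-0.529, 0.155, -0.835]] [-135.1, -421.8, 1509.6]
top [[370.0, 0.0, 320.9], [0.0, 370.0, 195.2], [0.0, 0.0, 1.0]] [[0.119, -0.993, -0.001], [-0.973, -0.117, -0.202], [0.2, 0.025, -0.979]] [-93.7, 548.3, 991.6]
{'mtx': array([[330.55788862,   0.        , 322.95450686],
       [  0.        , 330.55788862, 191.95902537],
       [  0.        ,   0.        ,   1.        ]]), 'T_tool_cam': array([[-9.11098803e-04, -9.61777342e-01, -2.73831178e-01,
         6.92020401e+01],
       [ 9.99999531e-01, -9.66229175e-04,  6.64604825e-05,
        -1.30011677e+00],
       [-3.28503860e-04, -2.73830989e-01,  9.61777771e-01,
        -1.16586625e+02],
       [ 0.00000000e+00,  0.00000000e+00,  0.00000000e+00,
         1.00000000e+00]])} 25.0
0.1 [[ 9.44491072e-01  3.28536891e-01 -3.53888192e-04]
 [ 3.28536902e-01 -9.44488882e-01  2.06304352e-03]
 [ 3.43542441e-04 -2.06479152e-03 -9.99997809e-01]]
```

View pics/scene0.png

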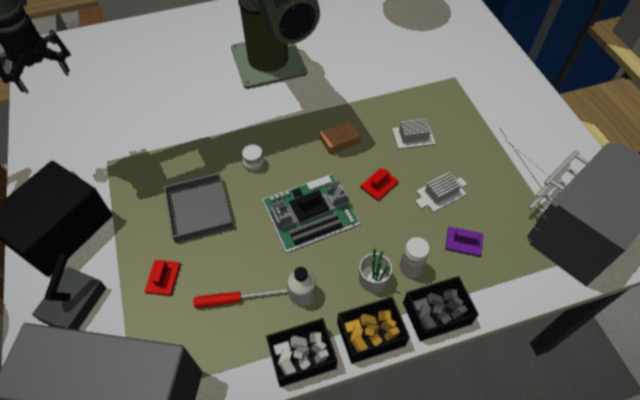

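View pics/top0.png

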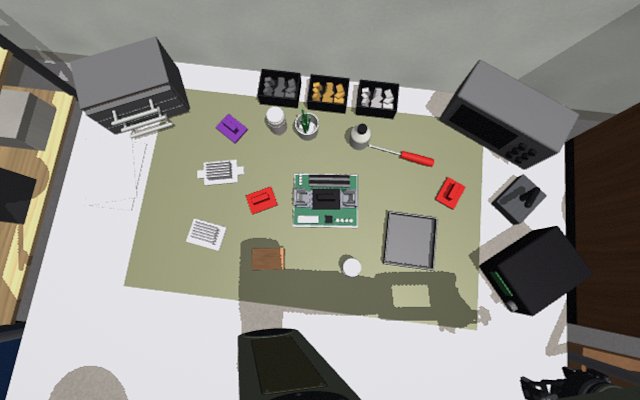

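Dust cap candidates in the top view are black on the board at (326,199), red at (262,200) and (450,192), and purple at (232,128). The black one on the board is the target. Sink candidates are (220,172), which shows ears at both ends, and (206,234), which has none, so I choose (220,172). Next I check both choices in close crops.

```bash
python3 - <<'E'
import cv2,numpy as np
t=cv2.imread("pics/top0.png")
a=cv2.resize(t[160:240,280:370],None,fx=7,fy=7,interpolation=cv2.INTER_CUBIC)
cv2.imwrite("pics/c_board.png",a)
b=cv2.resize(t[150:260,180:280],None,fx=5,fy=5,interpolation=cv2.INTER_CUBIC)
cv2.imwrite("pics/c_sink.png",b)
c=cv2.resize(t[205:275,375:445],None,fx=6,fy=6,interpolation=cv2.INTER_CUBIC)
cv2.imwrite("pics/c_tray.png",c)
E
```

```text
(no output)
```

View pics/c_board.png

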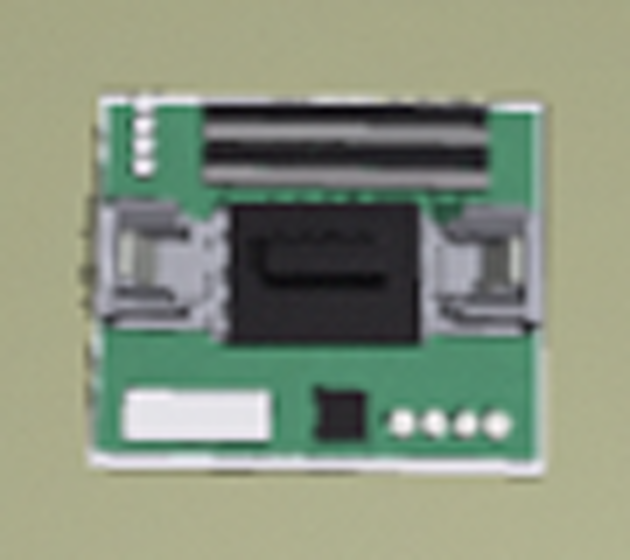

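View pics/c_sink.png

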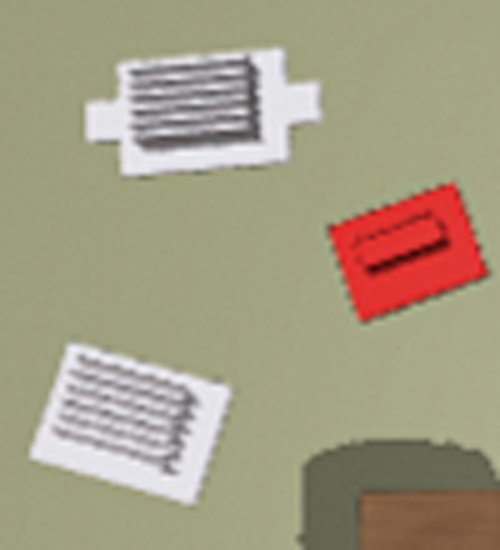

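View pics/c_tray.png

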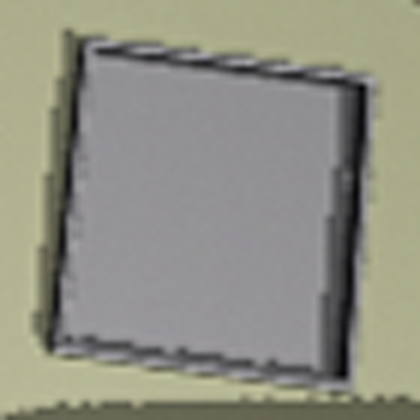

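The board crop shows the black cap with its rib between the two slots, crop (325,275). In the sink crop, the upper sink at (203,110) has ears at both ends and the lower one has none. The tray is empty. I turn these into rough positions now and refine them with the wrist camera.

```bash
cat > h.py <<'E'
from plant import ctrl,sensors,optics
import cv2,numpy as np
def ray(p,uv): 
    return np.linalg.inv(p["mtx"])@np.array([uv[0],uv[1],1.0])
def onplane(K,Rcw,c,uv,z):
    d=Rcw@(np.linalg.inv(K)@np.array([uv[0],uv[1],1.0])); return c+d*(z-c[2])/d[2]
def cam(n):
    p=optics.camera_params(n); R=np.array(p["R"]);return np.array(p["mtx"]),R.T,-R.T@np.array(p["t"])
def wcam(s):
    p=optics.camera_params("wrist");T=np.array(p["T_tool_cam"]);R=np.array(s["eef_rot"])
    return np.array(p["mtx"]),R@T[:3,:3],np.array(s["eef_pos"])+R@T[:3,3]
def down(a):
    # jaw (tool y) direction at world angle a+... tool x at angle a, z down
    c,s=np.cos(a),np.sin(a); return np.array([[c,s,0],[s,-c,0],[0,0,-1.0]])
def shot(name):
    s=sensors.read_state(); im,d=optics.grab_frame("wrist"); cv2.imwrite(f"pics/{name}.png",im[:,:,::-1])
    K,R,c=wcam(s); np.savez(name+".npz",im=im,d=d,K=K,R=R,c=c); return s
E
python3 - <<'E'
from h import *
K,R,c=cam("top"); D=np.load("top0.npz")["d"]
def P(uv,z): return onplane(K,R,c,uv,z)
def dz(u,v):
    u,v=int(u),int(v); d=D[v,u]; return (c+R@(np.linalg.inv(K)@np.array([u,v,1])*d))
for nm,f,o,pts,z in [("board",7,(280,160),[(98,97),(545,100),(545,472),(92,466)],5),("cap",7,(280,160),[(228,205),(420,205),(420,345),(228,345)],36),
  ("sink",5,(180,150),[(117,63),(285,48),(292,160),(122,177)],6),("ears",5,(180,150),[(86,102),(320,82),(320,120),(86,142)],6),
  ("tray",6,(375,205),[(78,40),(372,78),(352,385),(50,350)],30)]:
    Q=np.array([P((x/f+o[0],y/f+o[1]),z) for x,y in pts]); m=Q.mean(0)
    e=Q[1]-Q[0]; g=Q[3]-Q[0]
    print(nm,m.round(1),"e",np.linalg.norm(e).round(1),np.arctan2(e[1],e[0]).round(3),"g",np.linalg.norm(g).round(1),np.arctan2(g[1],g[0]).round(3))
for q in [(326,199),(316,196),(330,217),(295,190),(220,172),(410,240)]: print(q,dz(*q).round(1))
for x in [(270,130),]: pass
E
```

```text
board [552.8 -42.3   5. ] e 192.0 -1.458 g 159.1 -3.023
cap [549.7 -44.   36. ] e 79.4 -1.451 g 58.7 -3.018
sink [599.7 280.8   6. ] e 101.6 -1.358 g 71.2 -2.916
ears [599.7 281.4   6. ] e 140.9 -1.363 g 24.9 -2.955
tray [ 462.  -294.3   30. ] e 140.9 -1.582 g 147.3 3.136
(326, 199) [544.6 -43.4  65.3]
(316, 196) [555.6 -13.4  36.2]
(330, 217) [502.6 -60.6  16.6]
(295, 190) [563.6  48.   47.4]
(220, 172) [595.8 277.4  25.4]
(410, 240) [ 464.7 -297.8    8.6]
```

```bash
python3 - <<'E'
from h import *
for nm,p,yaw in [("cap",(550,-43,180),.116),("tray",(462,-294,180),-.01),("sink",(600,281,150),.21),("capg",(550,-43,66),.116),("trayg",(462,-294,46),-.01),("sinkg",(600,281,36),.21),("seatg",(550,-43,60),.116)]:
    for k in (1,-1):
        q=ctrl.solve_ik(np.array(p,float),down(yaw+k*np.pi/2)); print(nm,k,None if q is None else np.round(q,2))
ctrl.move_ptp(np.array([550,-43,175.]),down(.116-np.pi/2))
s=shot("w1"); print(s["t"],s["eef_pos"].round(1))
E
```

```text
cap 1 [-0.23  0.23  1.68 -0.    1.23 -0.35]
cap -1 [-0.23  0.23  1.68 -0.    1.23  2.79]
tray 1 [-0.72  0.22  1.69 -0.    1.23 -0.71]
tray -1 [-0.72  0.22  1.69 -0.    1.23  2.43]
sink 1 [ 0.31  0.48  1.4  -0.    1.25  0.1 ]
sink -1 None
capg 1 [-0.23  0.39  1.74 -0.    1.01 -0.35]
capg -1 [-0.23  0.39  1.74 -0.    1.01  2.79]
trayg 1 [-0.72  0.42  1.76 -0.    0.96 -0.71]
trayg -1 [-0.72  0.42  1.76 -0.    0.96  2.43]
sinkg 1 [ 0.31  0.62  1.45 -0.    1.06  0.1 ]
sinkg -1 None
seatg 1 [-0.23  0.4   1.75 -0.    1.   -0.35]
seatg -1 [-0.23  0.4   1.75 -0.    1.    2.79]
2.5917 [550.1 -43.5 175.1]
```

View pics/w1.png

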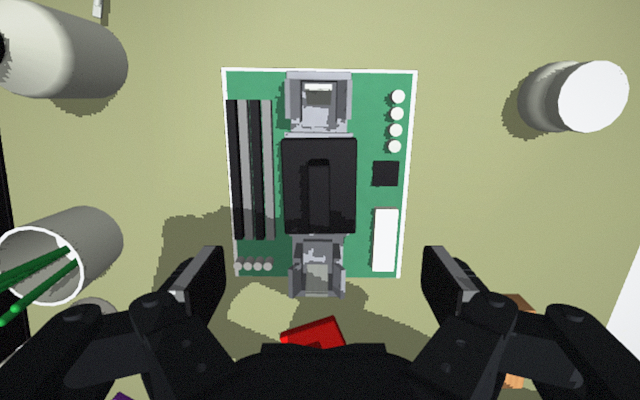

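The wrist view shows the black cap with its rib centred at about (319,190), the slots at (318,100) and (317,265), and the fingers clear of everything. I enlarge it to read corners.

```bash
python3 - <<'E'
import cv2
t=cv2.imread("pics/w1.png")
cv2.imwrite("pics/w1a.png",cv2.resize(t[60:190,220:420],None,fx=4,fy=4,interpolation=cv2.INTER_CUBIC))
cv2.imwrite("pics/w1b.png",cv2.resize(t[175:305,220:420],None,fx=4,fy=4,interpolation=cv2.INTER_CUBIC))
E
```

```text
(no output)
```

View pics/w1a.png

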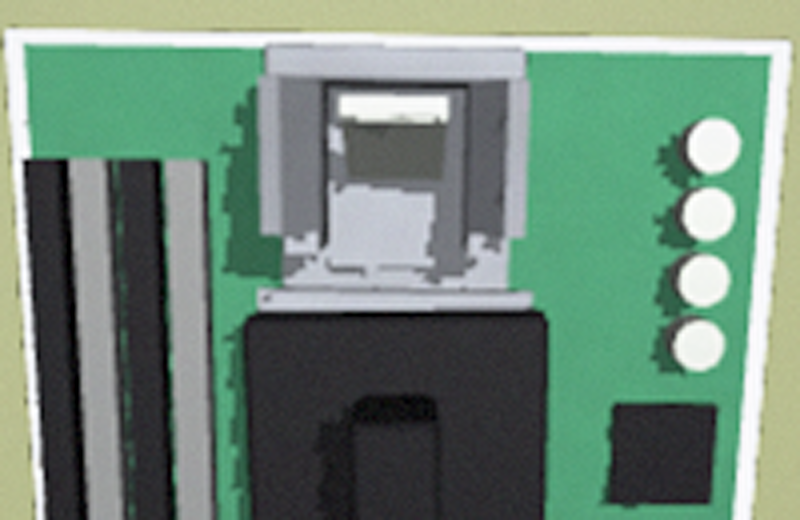

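View pics/w1b.png

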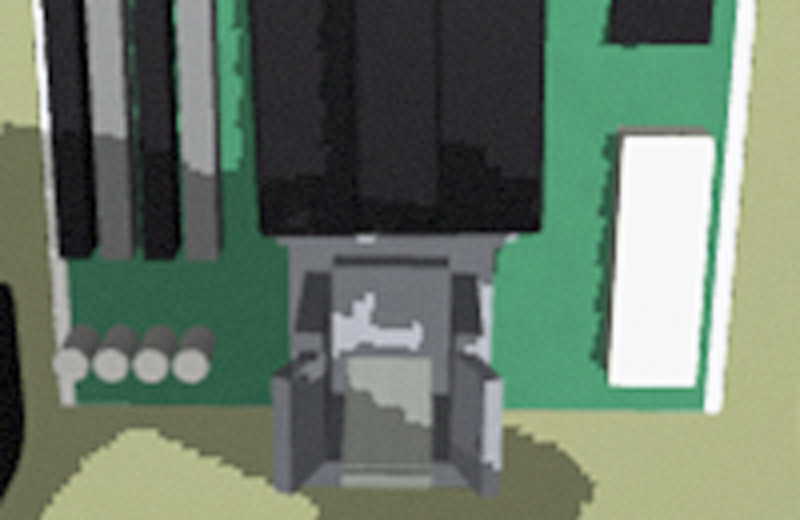

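```bash
python3 - <<'E'
from h import *
w=np.load("w1.npz");K,R,c,D=w["K"],w["R"],w["c"],w["d"]
A=lambda x,y:(220+(x-1.5)/4,60+(y-1.5)/4)
B=lambda x,y:(220+(x-1.5)/4,175+(y-1.5)/4)
def rep(nm,px,z):
    Q=np.array([onplane(K,R,c,u,z) for u in px]);m=Q.mean(0)
    e=Q[1]-Q[0];g=Q[3]-Q[0];f=Q[2]-Q[3];h=Q[2]-Q[1]
    an=lambda v:np.arctan2(v[1],v[0]).round(3)
    print(nm,m.round(1),"w",np.linalg.norm(e).round(1),np.linalg.norm(f).round(1),"l",np.linalg.norm(g).round(1),np.linalg.norm(h).round(1),an(e),an(f),an(g),an(h))
rep("carrier",[A(6,32),A(790,42),B(720,412),B(62,405)],5)
rep("cap",[A(246,312),A(547,312),B(541,232),B(260,235)],36)
def pt(u,v): 
    d=D[int(round(v)),int(round(u))]; return (c+R@(np.linalg.inv(K)@np.array([u,v,1])*d)).round(1)
for u in [A(20,40),A(396,450),A(300,400),A(396,60),A(270,150),A(520,150),A(390,300),B(285,430),B(488,430),B(390,270),B(660,300),B(10,430)]: print(np.round(u,1),pt(*u))
E
```

```text
carrier [553.5 -39.1   5. ] w 159.8 160.1 l 190.2 190.1 -3.039 -3.038 1.673 1.674
cap [552.6 -42.7  36. ] w 57.8 58.6 l 79.4 78.7 -3.027 -3.015 1.687 1.697
[224.6  69.6] [ 637.7 -124.    12.2]
[318.6 172.1] [554.8 -61.2  64.2]
[294.6 159.6] [574.3 -62.6  35.2]
[318.6  74.6] [ 562.3 -126.6   46.9]
[287.1  97.1] [ 581.6 -109.2   59.2]
[349.6  97.1] [ 539.5 -114.    57.8]
[317.1 134.6] [558.9 -82.8  24.3]
[290.9 282.1] [566.7  30.7  59.8]
[341.6 282.1] [526.5  27.5  57.5]
[317.1 242.1] [548.6  10.6  23.6]
[384.6 249.6] [487.5  12.5  20.4]
[222.1 282.1] [591.6 -31.2 166.2]
```

```bash
python3 - <<'E'
from h import *
Rg=down(.12+np.pi/2)
q=ctrl.solve_ik(np.array([552.6,-42.7,150.]),Rg); s=sensors.read_state(); print(np.round(q,2))
ctrl.move_ptp(np.array([552.6,-42.7,150.]),Rg)
ctrl.gripper_to(50)
print(ctrl.move_l(np.array([552.6,-42.7,66.]),vel=100,threshold=15))
ctrl.gripper_to(0,force=50)
s=sensors.read_state();print(s["t"],s["eef_pos"].round(1),s["grip_width"],s["force"].round(1))
s=shot("w2")
ctrl.move_l(np.array([552.6,-42.7,215.]),vel=150)
s=shot("w3");print(s["t"],s["grip_width"],s["force"].round(1))
E
```

```text
[-0.23  0.27  1.69 -0.    1.17 -0.35]
False
7.125 [553.4 -42.9  66.9] 15.162524386344208 [ 0.6 -0.2  3. ]
8.3167 14.535286990875909 [-1.  -1.  -1.3]
```

View pics/w3.png

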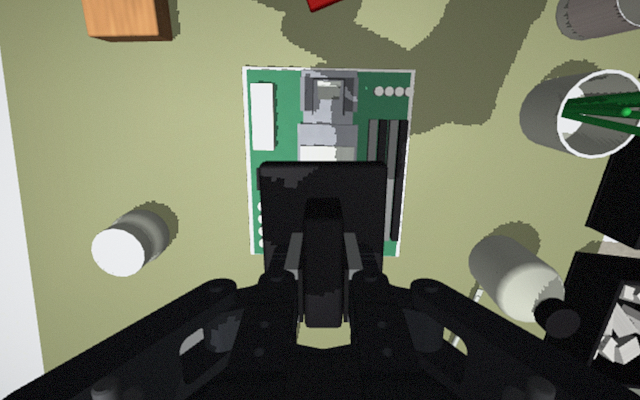

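The cap is held square, with the rib between the pads at about (325,265). I carry it to the tray.

```bash
python3 - <<'E'
from h import *
Rg=down(-.01+np.pi/2)
x,y=462.,-294.
ctrl.move_ptp(np.array([x,y,180.]),Rg)
ctrl.move_l(np.array([x,y,54.]),vel=120)
print(ctrl.move_l(np.array([x,y,44.]),vel=20,threshold=4))
s=sensors.read_state();print(s["t"],s["eef_pos"].round(1),s["grip_width"],s["force"].round(1))
ctrl.gripper_to(45)
ctrl.move_l(np.array([x,y,180.]),vel=200)
s=shot("w4");print(s["t"],s["force"].round(1))
E
```

```text
True
11.0417 [ 462.5 -294.5   46.9] 14.792030299690525 [ 1.1 -0.8  3.6]
12.25 [-0.1 -0.3 -0.5]
```

View pics/w4.png

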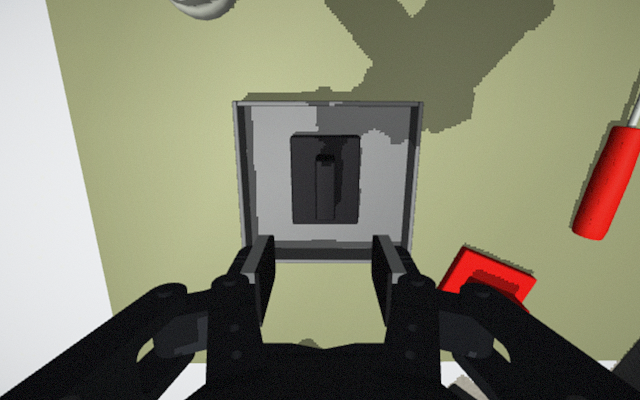

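The cap stands upright in the tray at (325,180). Now I look at the bare seat from two poses, then at the sink.

```bash
python3 - <<'E'
from h import *
Rg=down(.103+np.pi/2)
ctrl.move_ptp(np.array([556,-90,150.]),Rg); ctrl.hold(.15)
s=shot("w5")
ctrl.gripper_to(70)
ctrl.move_ptp(np.array([612,240,130.]),down(.21+np.pi/2)); ctrl.hold(.15)
s=shot("w6");print(s["t"])
t=cv2.imread("pics/w5.png")
cv2.imwrite("pics/w5z.png",cv2.resize(t[0:300,160:480],None,fx=2,fy=2,interpolation=cv2.INTER_CUBIC))
E
```

```text
15.1917
```

View pics/w5z.png

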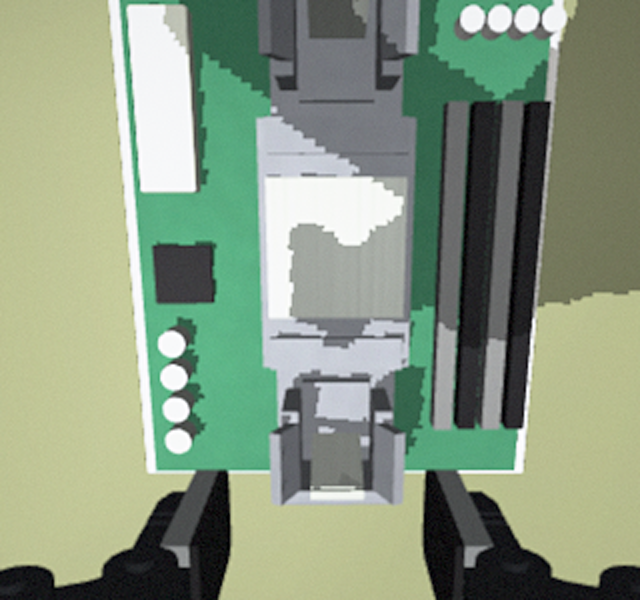

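View pics/w6.png

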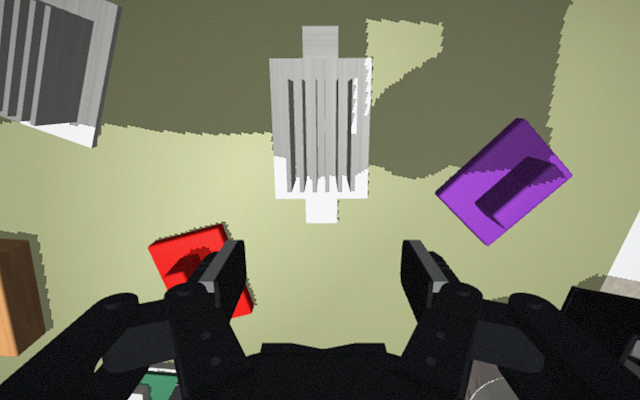

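```bash
python3 - <<'E'
import cv2
t=cv2.imread("pics/w5.png")
cv2.imwrite("pics/w5a.png",cv2.resize(t[0:120,270:390],None,fx=5,fy=5,interpolation=cv2.INTER_CUBIC))
cv2.imwrite("pics/w5b.png",cv2.resize(t[140:260,270:390],None,fx=5,fy=5,interpolation=cv2.INTER_CUBIC))
t=cv2.imread("pics/w6.png")
cv2.imwrite("pics/w6a.png",cv2.resize(t[15:235,250:390],None,fx=2.7,fy=2.7,interpolation=cv2.INTER_CUBIC))
E
```

```text
(no output)
```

View pics/w5a.png

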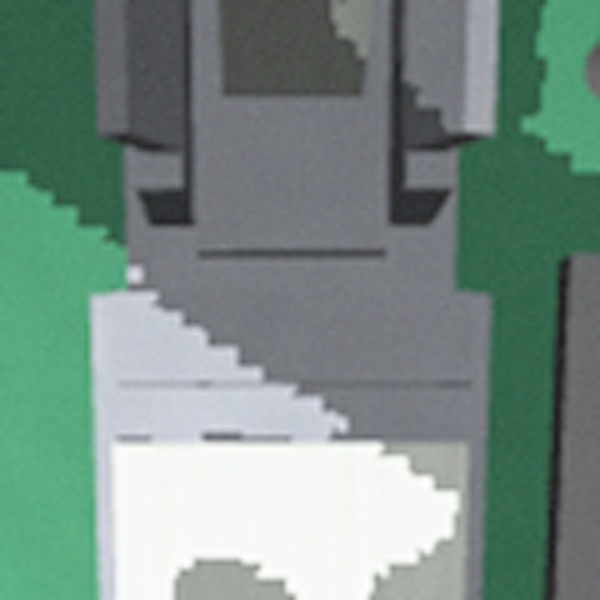

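View pics/w5b.png

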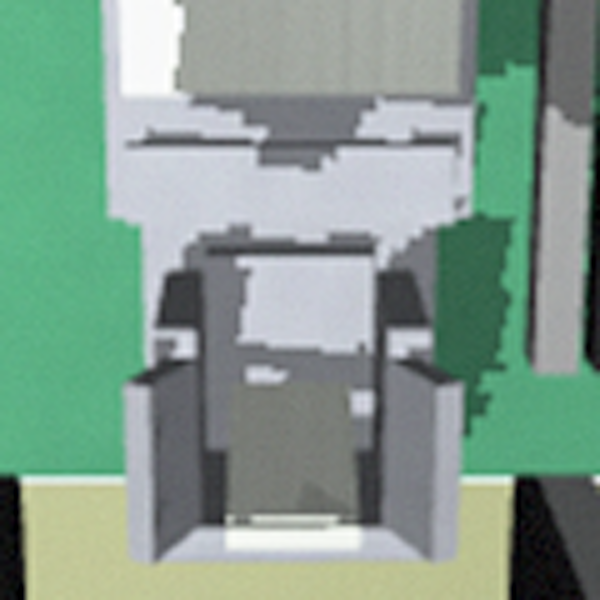

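View pics/w6a.png

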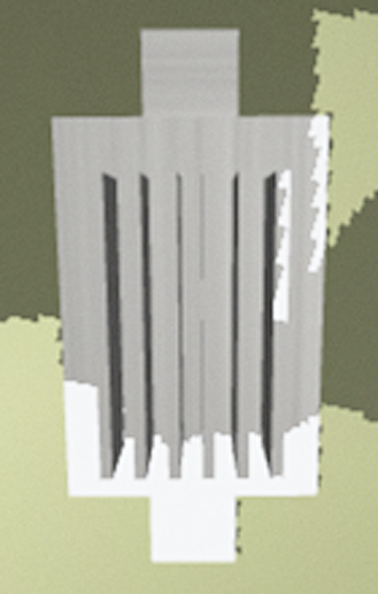

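```bash
cat >> h.py <<'E'
def rep(nm,w,px,z):
    K,R,c=w["K"],w["R"],w["c"]
    Q=np.array([onplane(K,R,c,u,z) for u in px]);m=Q.mean(0)
    e=Q[1]-Q[0];g=Q[3]-Q[0];f=Q[2]-Q[3];h=Q[2]-Q[1]
    l=(Q[0]+Q[1]-Q[2]-Q[3])/2
    an=lambda v:np.arctan2(v[1],v[0]).round(3)
    print(nm,m.round(1),"w",np.linalg.norm(e).round(1),np.linalg.norm(f).round(1),"l",np.linalg.norm(l).round(1),"x:",an(e),an(f),"yaw from l:",(an(l)-np.pi/2).round(3))
E
python3 - <<'E'
from h import *
w=np.load("w5.npz")
A=lambda x,y:(270+(x-2)/5,(y-2)/5)
B=lambda x,y:(270+(x-2)/5,140+(y-2)/5)
rep("wallin z24",w,[A(192,222),A(390,222),B(378,270),B(202,270)],24)
rep("plat z24",w,[A(92,293),A(490,293),B(470,217),B(110,217)],24)
rep("lines z24",w,[A(200,253),A(385,253),B(372,247),B(205,247)],24)
rep("chip",w,[A(110,442),A(470,442),B(462,96),B(118,96)],24)
w=np.load("w6.npz");f=2.7
C=lambda x,y:(250+(x-.85)/f,15+(y-.85)/f)
rep("ears z6",w,[C(141,30),C(239,30),C(236,562),C(152,562)],6)
rep("base z6",w,[C(52,117),C(329,117),C(318,495),C(70,495)],6)
rep("fin z42",w,[C(101,172),C(278,172),C(283,478),C(100,478)],42)
D=w["d"];K,R,c=w["K"],w["R"],w["c"]
for u in [C(190,50),C(190,540),C(85,300)]:
    d=D[int(u[1]),int(u[0])];print((c+R@(np.linalg.inv(K)@np.array([int(u[0]),int(u[1]),1])*d)).round(1))
D=np.load("w5.npz");d=D["d"];
for u in [A(290,170),A(290,330),B(300,180),B(300,300),A(300,500),A(30,300)]:
    z=d[int(u[1]),int(u[0])];print((D["c"]+D["R"]@(np.linalg.inv(K)@np.array([int(u[0]),int(u[1]),1])*z)).round(1))
E
```

```text
wallin z24 [553.5 -38.9  24. ] w 26.8 26.9 l 105.5 x: 0.1 0.099 yaw from l: 0.102
plat z24 [553.5 -39.2  24. ] w 54.5 54.6 l 88.2 x: 0.1 0.099 yaw from l: 0.102
lines z24 [553.5 -39.   24. ] w 25.2 25.5 l 98.0 x: 0.1 0.099 yaw from l: 0.097
chip [553.5 -39.6  24. ] w 50.5 51.1 l 50.2 x: 0.1 0.099 yaw from l: 0.103
ears z6 [601.  283.6   6. ] w 24.0 24.2 l 139.5 x: 0.207 0.206 yaw from l: 0.212
base z6 [601.  283.8   6. ] w 69.7 70.0 l 99.4 x: 0.207 0.206 yaw from l: 0.214
fin z42 [600.7 283.9  42. ] w 38.5 43.7 l 69.1 x: 0.207 0.206 yaw from l: 0.211
[587.1 347.7   5.1]
[613.1 222.1   5.1]
[571.9 282.7   5.2]
[546.8  20.7  22. ]
[5.489e+02 4.000e-01 2.270e+01]
[558.5 -77.1  22.4]
[560.5 -96.1  22.1]
[552.7 -22.   22.6]
[511.3   1.7  11.4]
```

Both agree well with the known dimensions: seat (553.5,-39.1) at yaw 0.101, eared sink (601,283.7) at yaw 0.21. Now I grasp the sink.

```bash
python3 - <<'E'
from h import *
Rg=down(.21+np.pi/2); x,y=601.,283.7
ctrl.move_ptp(np.array([x,y,110.]),Rg)
print(ctrl.move_l(np.array([x,y,35.]),vel=90,threshold=12))
s=sensors.read_state();print(s["t"],s["eef_pos"].round(1),s["force"].round(1))
ctrl.gripper_to(30,force=80)
s=sensors.read_state();print(s["t"],s["eef_pos"].round(1),s["grip_width"],s["force"].round(1))
ctrl.move_l(np.array([x,y,185.]),vel=150); ctrl.hold(.1)
s=shot("w7");print(s["t"],s["eef_pos"].round(1),s["grip_width"],s["force"].round(1),s["wrist_torque"].round(2))
t=cv2.imread("pics/w7.png")
cv2.imwrite("pics/w7a.png",cv2.resize(t[100:380,200:440],None,fx=2,fy=2,interpolation=cv2.INTER_CUBIC))
E
```

```text
False
16.5417 [601.7 284.   35.7] [ 0.8 -0.  -0.5]
16.8917 [602.  284.   36.3] 42.66134498728033 [ 0.8 -0.4  2.9]
18.1417 [600.  283.4 183. ] 42.81039656642781 [ 0.3 -1.  -2.1] [-0.04 -0.01  0.03]
```

View pics/w7a.png

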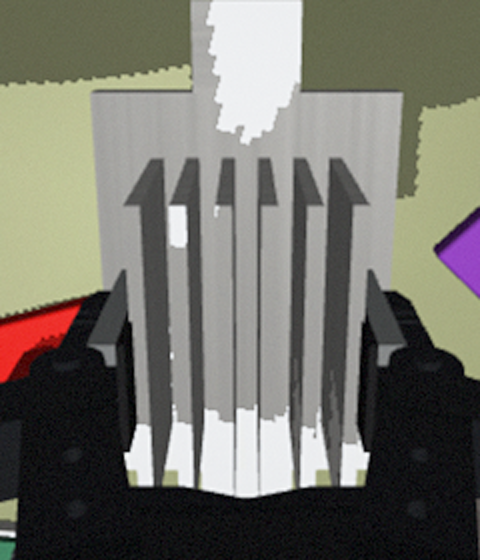

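The sink is held level and straight: the ear is centred at crop x≈247 and the fins lie parallel to the pads. Now I measure its pose relative to the tool.

```bash
python3 - <<'E'
from h import *
w=np.load("w7.npz");K,R,c=w["K"],w["R"],w["c"]
t=np.array([600.0,283.4,183.0])
im=w["im"]
cv2.imwrite("pics/w7b.png",cv2.resize(im[50:210,230:420,::-1],None,fx=4,fy=4,interpolation=cv2.INTER_CUBIC)[:600])
zt=t[2]-30.3
a=.21+np.pi/2
X=np.array([np.cos(a),np.sin(a)]);Y=np.array([np.sin(a),-np.cos(a)])
for u in [(92,91),(402,91),(192,60),(303,60),(100,250),(397,250)]:
    P=onplane(K,R,c,(200+(u[0]-.5)/2,100+(u[1]-.5)/2),zt)[:2]-t[:2]
    print(u,(P@X).round(1),(P@Y).round(1))
E
```

```text
(92, 91) 50.4 -34.9
(402, 91) 50.4 33.9
(192, 60) 57.2 -12.5
(303, 60) 57.2 11.8
(100, 250) 12.6 -35.5
(397, 250) 12.6 35.2
```

View pics/w7b.png

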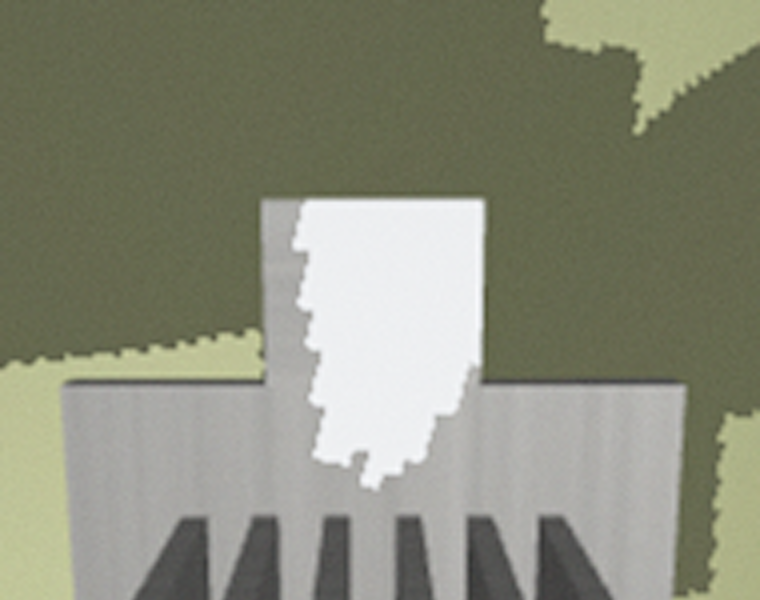

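```bash
cat >> h.py <<'E'
def goto(p,vel=100,tol=.25,n=3,thr=None):
    p=np.array(p,float);cmd=p.copy()
    for i in range(n):
        hit=ctrl.move_l(cmd,vel=vel,threshold=thr) 
        ctrl.hold(.1); s=sensors.read_state(); e=p-s["eef_pos"]
        if hit or np.linalg.norm(e)<tol: break
        cmd=cmd+e; vel=30
    print("t",round(s["t"],2),"pos",s["eef_pos"].round(2),"F",s["force"].round(1),"M",s["wrist_torque"].round(2),"cmd",cmd.round(2),hit)
    return cmd,s,hit
E
python3 - <<'E'
from h import *
Rg=down(.101+np.pi/2); x,y=553.5,-39.2
ctrl.move_ptp(np.array([x,y,170.]),Rg)
cmd,s,h=goto((x,y,102.),vel=80)
Z=s["eef_rot"];print(Z.round(4).tolist(), s["grip_width"])
shot("w8")
im,d=optics.grab_frame("scene"); cv2.imwrite("pics/s8.png",cv2.resize(im[150:270,240:390,::-1],None,fx=4,fy=4,interpolation=cv2.INTER_CUBIC))
E
```

```text
t 21.23 pos [553.52 -39.22 101.91] F [-0.3  0.3 -2.4] M [-0.04  0.01 -0.  ] cmd [553.47 -39.21 101.86] False
[[-0.1008, 0.9949, 0.0001], [0.9949, 0.1008, -0.0], [-0.0, 0.0001, -1.0]] 42.9739948008692
```

View pics/w8.png

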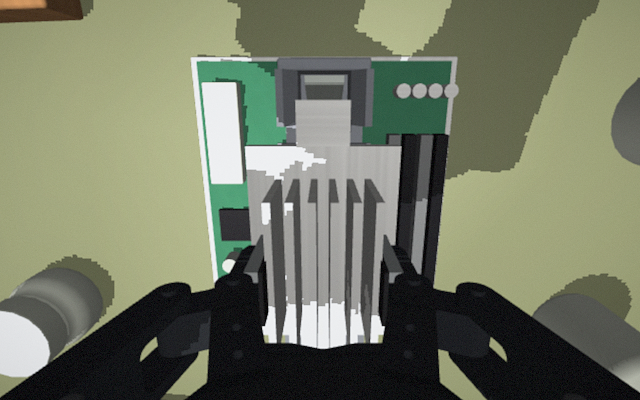

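View pics/s8.png

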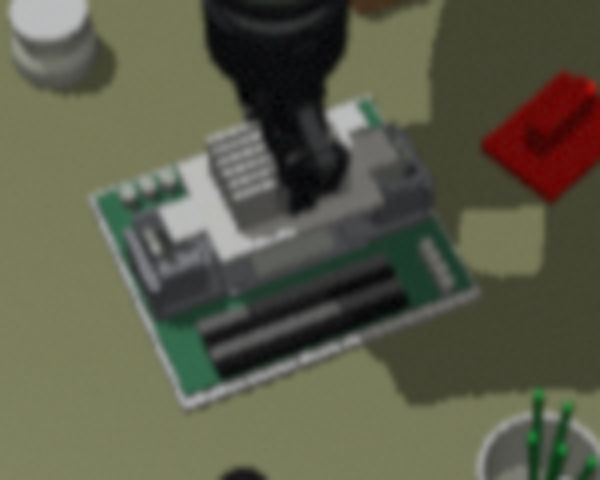

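The ear, centred at (323,120), lies over the slot, whose guides are centred at (324.5,90). I descend slowly, watching the forces.

```bash
python3 - <<'E'
from h import *
x,y=553.5,-39.2
cmd,s,h=goto((x,y,88.),vel=40,thr=6,n=1)
if not h:
    cmd,s,h=goto((x,y,81.),vel=30,thr=6,n=1)
shot("w9")
im,d=optics.grab_frame("scene"); cv2.imwrite("pics/s9.png",cv2.resize(im[150:270,240:390,::-1],None,fx=4,fy=4,interpolation=cv2.INTER_CUBIC))
E
```

```text
t 21.93 pos [553.63 -39.24  88.06] F [ 0.5 -0.6 -3.6] M [-0.01  0.01  0.06] cmd [553.5 -39.2  88. ] False
t 22.42 pos [553.47 -39.22  80.96] F [-0.  -0.8 -2.7] M [ 0.05 -0.01  0.03] cmd [553.5 -39.2  81. ] False
```

View pics/w9.png

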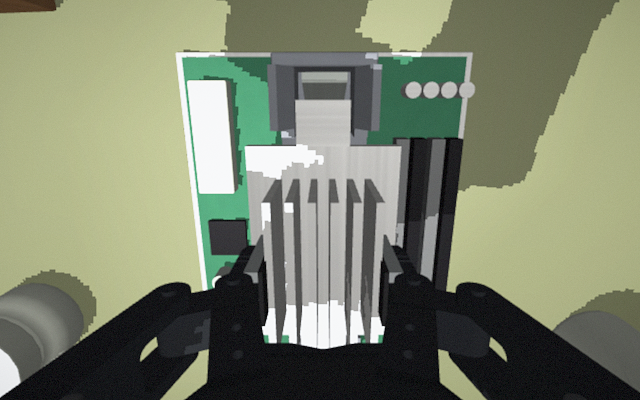

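The ears have entered the slots with no side force. Now I press past the clips in small steps.

```bash
python3 - <<'E'
from h import *
x,y=553.5,-39.2
for z in (76,72,68,65,62.5,61,60,59,58):
    hit=ctrl.move_l(np.array([x,y,float(z)]),vel=15,threshold=22)
    s=sensors.read_state();print(z,round(s["t"],2),s["eef_pos"].round(2),s["force"].round(1),s["wrist_torque"].round(2),s["grip_width"].round(2),hit)
    if hit or s["force"][2]>14 and z<61.5: break
E
```

```text
Traceback (most recent call last):
AttributeError: 'float' object has no attribute 'round'
```

```bash
python3 - <<'E'
from h import *
x,y=553.5,-39.2
for z in (72,68,65,62.5,61,60,59,58):
    hit=ctrl.move_l(np.array([x,y,float(z)]),vel=15,threshold=22)
    s=sensors.read_state();print(z,round(s["t"],2),s["eef_pos"].round(2),s["force"].round(1),s["wrist_torque"].round(2),round(s["grip_width"],2),hit)
    if hit or s["force"][2]>14 and z<61.5: break
E
```

```text
72 23.42 [554.2  -39.28  72.44] [ 0.9 -0.   2.3] [-0.04 -0.16 -0.  ] 42.61 False
68 23.83 [553.48 -39.17  67.54] [ 2.4 -0.5 -1.3] [-0.04 -0.45 -0.02] 42.71 False
65 24.18 [552.98 -39.12  64.4 ] [ 2.1  0.1 -2.5] [-0.09 -0.24  0.03] 42.86 False
62.5 24.5 [552.69 -38.88  61.79] [ 0.3 -0.7 -3.7] [ 0.01 -0.07  0.02] 42.75 False
61 24.75 [552.93 -39.06  60.62] [ 0.1  0.5 -3.7] [0.01 0.   0.02] 42.67 False
60 25.0 [553.48 -39.18  60.3 ] [-0.9  0.1  0.8] [ 0.07  0.17 -0.01] 42.62 False
59 25.25 [553.52 -39.2   60.29] [-5.   1.6  8. ] [0.12 0.63 0.01] 42.75 False
58 25.5 [553.54 -39.19  60.27] [-7.2  1.3 12.6] [0.25 1.01 0.  ] 43.01 False
```

It bottoms out at TCP z 60.3, exactly the height computed for seated. I take the load off, release, back away and check.

```bash
python3 - <<'E'
from h import *
x,y=553.5,-39.2
ctrl.move_l(np.array([x,y,60.2]),vel=20); ctrl.hold(.2)
s=sensors.read_state();print(s["eef_pos"].round(2),s["force"].round(1))
ctrl.gripper_to(60)
ctrl.move_l(np.array([x,y,120.]),vel=80)
ctrl.move_l(np.array([x+4,y-48,150.]),vel=100); ctrl.hold(.15)
s=shot("w10");print(s["t"],s["force"].round(1))
t=cv2.imread("pics/w10.png")
cv2.imwrite("pics/w10a.png",cv2.resize(t[0:280,180:460],None,fx=2.1,fy=2.1,interpolation=cv2.INTER_CUBIC))
im,d=optics.grab_frame("scene"); cv2.imwrite("pics/s10.png",cv2.resize(im[150:270,240:390,::-1],None,fx=4,fy=4,interpolation=cv2.INTER_CUBIC))
E
```

```text
[553.84 -39.29  60.29] [-0.3 -0.   0.4]
28.0333 [-0.5  0.3 -0.1]
```

View pics/w10a.png

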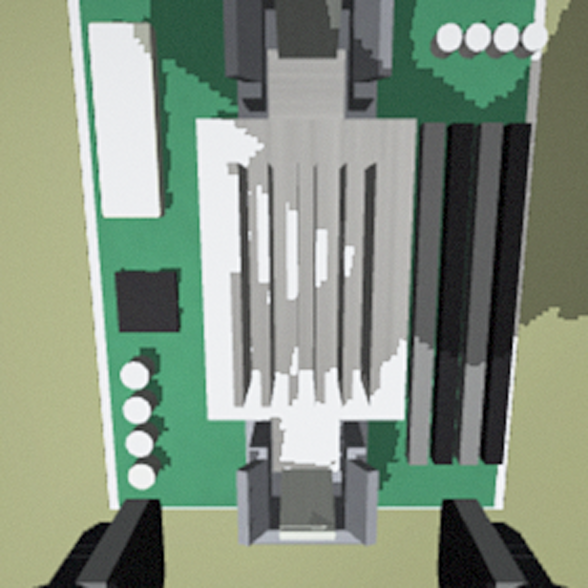

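View pics/s10.png

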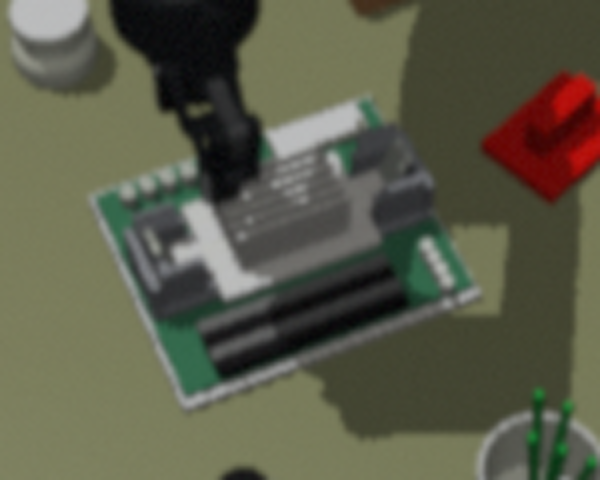

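```bash
python3 - <<'E'
from h import *
w=np.load("w10.npz");f=2.1
C=lambda x,y:(180+(x-.55)/f,(y-.55)/f)
px=[C(196,119),C(416,119),C(404,420),C(208,420)]
for z in (29,30,31): rep("base z%d"%z,w,px,z)
D=w["d"];K,R,c=w["K"],w["R"],w["c"]
for q in [(206,150),(408,150),(215,400),(397,400),(305,75),(305,450)]:
    u=C(*q); u0,v0=int(u[0]),int(u[1]); d=np.median(D[v0-1:v0+2,u0-1:u0+2]); print(q,(c+R@(np.linalg.inv(K)@np.array([u0,v0,1])*d)).round(1))
a=cv2.imread("pics/w5.png")[175:260,280:380]; b=cv2.imread("pics/w10.png")[175:265,280:380]
a2=cv2.imread("pics/w5.png")[0:60,280:380]; b2=cv2.imread("pics/w10.png")[0:60,280:380]
r=lambda i:cv2.resize(i,(400,280) if i.shape[0]>70 else (400,240),interpolation=cv2.INTER_CUBIC)
cv2.imwrite("pics/cmp.png",np.vstack([np.hstack([r(a2),r(b2)]),np.hstack([r(a),r(b)])]))
im,d=optics.grab_frame("top"); cv2.imwrite("pics/top10.png",im[:,:,::-1])
E
```

```text
base z29 [553.3 -39.6  29. ] w 70.0 70.1 l 100.2 x: 0.1 0.101 yaw from l: 0.102
base z30 [553.3 -39.5  30. ] w 69.7 69.8 l 99.8 x: 0.1 0.101 yaw from l: 0.102
base z31 [553.3 -39.4  31. ] w 69.4 69.5 l 99.3 x: 0.1 0.101 yaw from l: 0.102
(206, 150) [516.6  -2.2  29.1]
(408, 150) [581.7   4.4  29. ]
(215, 400) [525.4 -85.3  28.5]
(397, 400) [589.2 -78.7  28.9]
(305, 75) [545.9  23.2  28.6]
(305, 450) [ 558.5 -100.8   29.1]
```

View pics/cmp.png

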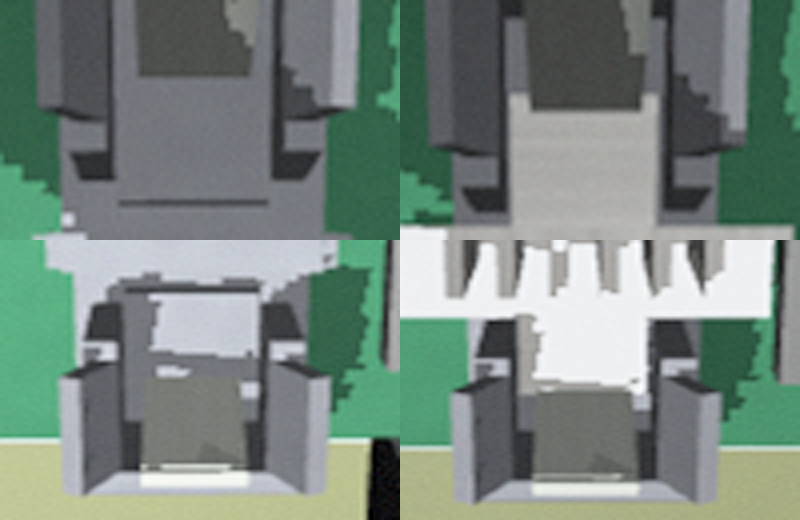

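View pics/top10.png

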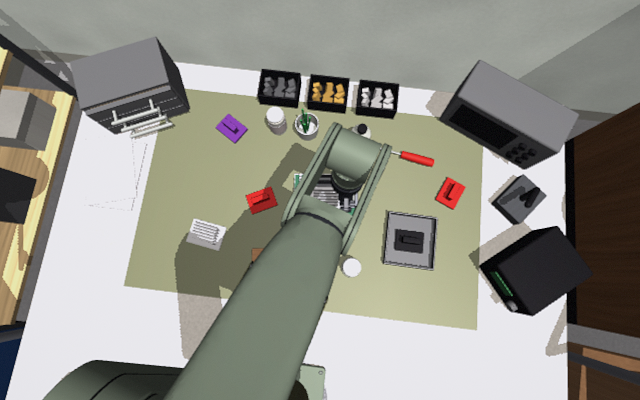

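All base and ear depths agree within 0.6 mm, so the sink lies flat. Both clip leaves overlap the ear ends in their resting shape, and the cap stands in the tray at (409,240). I raise the arm and hand in.

```bash
python3 - <<'E'
from h import *
s=sensors.read_state();p=s["eef_pos"].copy();p[2]=230
ctrl.move_l(p,vel=120);ctrl.hold(.3)
print(sensors.read_state()["t"]);ctrl.finish_job()
E
```

```text
29.3
the job is handed in; nothing more can be done
```

I took the black dust cap off the processor and stood it upright in the grey tray. I then lowered the eared heat sink into the bracket, pressed it down past both clips, released it and handed the job in at 29.3 s.

**Last checks:**
- **Position:** the sink's centre measured (553.3, -39.5) at yaw 0.102, against the seat I measured at (553.5, -39.1) and yaw 0.101.
- **Flatness:** six points on the base and ears read the same height within 0.6 mm. Those readings sit about 1 mm below the true 30 mm, as the camera also read low on the bare seat.
- **Clips:** in the before-and-after pictures both leaves lie in their resting shape over the ear ends. I had no direct reading of the clip positions.
- **Pressing force:** the push was gentle, with about 13 N on the wrist at the end. The roughly 5 N I saw at the clips is at the low end of the expected 5 to 10 N, because I only sampled it between steps.
- **Other things:** the plain sink, the red and purple caps and the screwdriver looked unmoved in the last top view. The arm hid part of the bench in that view, including most of the cardboard box and the bottle. No check failed.

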